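Zero the rolling mill, open it a quarter turn and snap in the strip guide

TASK

Set up the small rolling mill for a pass: turn the T-handle on its top clockwise until the rolls meet and it goes no further, then back it off by a quarter of a turn. Then refit the loose strip guide between the two arms in front of the rolls: squeeze its thumb tabs together, lower it on to the ledges and let go, so that both sprung bolts snap out into the holes in the arms. Leave the other things on the bench where they are.

Things in the scene. Friction and masses are not known exactly. Their poses are not given: they have to be found in the camera images.
- screw (a joint): The mill's pressing screw, turned by the T-handle, rad. 0 = rolls touching (hard stop), with the handle's bar lying along the mill's x axis; it grows as the handle is turned anticlockwise seen from above, which opens the rolls (3 mm a turn, the handle rises with it). Stiff: about 0.12 N m, and stays where it is left.
- handle (a point): Centre of the T-handle on top of the mill: a dark steel bar 76 mm long with ball ends (18 mm), flat-sided, 11 mm wide and 16 mm high, free all round; its centre is 32 mm above the crosshead's top and 19 mm above the bush under it. The bar lies along this point's x axis, z is up along the screw.
- seat (a point): Where the guide's centre belongs: midway between the mill's two entry arms, 68 mm above the bench. x points towards the rolls, y from arm to arm, z up. The arms' inner faces are at y = +-42 mm; their tops are 14 mm above this point; inside each, a ledge 10 mm below it carries the guide's underside, and a 12 mm hole at its height takes a bolt. The mill's tall part begins 69 mm behind it (+x).
- guide_centre (a point): Centre of the loose strip guide, a steel bar 26 x 80 x 20 mm (x, y, z) on its flat underside, 0.18 kg, the same either way round. At each end (+-y, at this height) an 8 mm round-ended sprung bolt stands out 7 mm. The bar's top is 10 mm above this point.
- mill: Dark green bench rolling mill, fixed to the bench, its position and yaw varying: base 168 x 116 mm, crosshead 62 x 114 mm with its top at 142 mm. Origin on the bench under the screw axis; x from the entry side to the back, y along the rolls. The entry arms, each 10 mm thick, stand out to 122 mm in front of the screw axis; the seat is 100 mm in front of it.
- guide: The strip guide as a whole; origin under its centre, 10 mm below guide_centre, same axes. Each bolt carries a dark upright thumb tab, 18 mm wide (x), 4 mm thick, rising from the bar's top to 50 mm above its underside. At rest the tabs' outer faces are at y = +-33 mm; fully squeezed they are 51 mm apart. Fingers on the tabs must stay 25 mm or more above the underside to clear the arms.
- bolt_a (a joint): How far the guide's bolt at its +y end is pressed in, m: 0 = out (sprung), 0.0075 = fully in, its end just inside the bar. About 2.4 N to start and 5.4 N fully in.
- bolt_b (a joint): The same for the bolt at the guide's -y end.
- loupe: Bystander: black eye loupe, 39 mm wide, 33 mm high; origin under its centre.
- calliper: Bystander: steel vernier calliper, 200 mm long, lying flat; origin under its centre.
- brush: Bystander: flat cleaning brush with a red handle, 146 mm long, lying on the wooden box; origin under its centre.
- oil_can: Bystander: red oil can, 68 mm across, 118 mm high; origin under its centre.
- offcut: Bystander: brass hexagon offcut, 10 x 45 x 9 mm, lying flat; origin under its centre.
- hex_key: Bystander: hex key, 88 mm long, lying flat; origin under its centre.
Things that resemble listed ones, but are neither listed nor needed, are in the scene too. There is more than one size of the guide; the job needs the larger.

How it is judged (in metres and radians):
On the way, in this order (a step that is already met when the one before it is completed fails the run):
1. the screw is turned home: the rolls touch (value of joint screw below 0.1 rad), for 0.2 s.
2. the screw is backed off a quarter turn (within 0.22 rad) (value of joint screw between 1.35 and 1.79 rad), for 0.2 s.
3. the guide is latched between the arms (distance between guide_centre and seat below 0.005 m and angle between the z axis of guide_centre and the z axis of seat, either way round below 0.08 rad and angle between the y axis of guide_centre and the y axis of seat, either way round below 0.08 rad and value of joint each of bolt_a, bolt_b below 0.0025 m), for 0.2 s.
At the end, for the whole second after the job is handed in: The screw stands a quarter turn (1.57 +-0.22 rad) open from the touching rolls; the guide's centre is within 5 mm of its seat between the arms, level and square within 0.08 rad, both bolts out to within 2.5 mm, and the guide is at rest (all of step 2 and all of step 3 and linear speed of guide below 0.01 m/s).
It fails at once if a bystander is moved by more than 25 mm (distance of any of loupe, calliper, brush, oil_can, hex_key, offcut from where it was at the start of the episode above 0.025 m).
It also fails if it takes over 67 s, if anything falls off the work surface, if the arm or the gripper's body presses on something with over 40 N, if the wrist force passes 120 N, or if a joint passes its speed limit or range.

ROBOT

A 6-joint arm with a two-finger parallel gripper is mounted at the origin on a cart in front of the work surface, level with it; the furniture and walls round the work are solid. World frame = base frame: x ahead of the robot, y to its left, z up, the work surface at z = 0. Lengths are in mm, angles in rad, forces in N, time in s.
With the tool pointing down it reaches from about 400 to 925 mm from the base axis. Payload 12.5 kg.
Tool frame: the origin (TCP) lies midway between the tips of the shut fingers; the grasp point (between the pads) lies 19 mm behind it; z points along the fingers, y is the line along which they close (so a half turn about z gives the same grasp; the last joint's range is limited). The gripper opens to 95 mm and grips with 3 to 60 N. Pads are 20 mm wide; open, the fingers measure 119 mm over their backs; the gripper's body (75 mm by 180 mm) begins 59 mm behind the grasp point.
Start: joints at [1.061, 0.491, 1.559, -0, 1.092, -0.106], TCP at [245.558, 574.759, 214.661] pointing down, gripper open.
Joint ranges: [-3.1, 3.1], [-0.84, 2.19], [0.05, 2.79], [-1.13, 4.28], [0.06, 2.93], [-2.69, 2.69]. Speed limits (rad/s): [2.22, 2.22, 2.79, 3.14, 3.14, 3.14].

INTERFACE

Orientations are given as [roll, pitch, yaw] about the fixed x, y, z axes, in that order (R = Rz(yaw) Ry(pitch) Rx(roll)).
In Python, from cell import state, read_camera, camera_info, env gives the robot as it stands.
- The arm moves only by the tool move_arm, never from a script. Its argument "commands" is a list of rows, each a list of 3 entries, a list of its own where there are three numbers: the shift along the world's x, y, z in cm, then the turn, a rotation vector about the world's x, y, z in degrees, then the opening, from 0 (shut) to 1 (fully open). A call has 1 to 10 rows; each row shifts and turns the commanded pose from where the row before left it; what a row does not reach is not made up. A row lasts 1/10 s, in which the tool goes at most 50 mm and 8.59 degrees, less where a joint would pass 70% of its speed; a pose out of reach is approached as far as the arm can. A call with a gripper value outside its range is refused whole. The fingers move at their own pace and stop on an object; the grip force is fixed at half the most. Time passes only in rows, so rows that do not move let the fingers close. It gives the time, the measured TCP pose, the force, the opening and the grip force at its end, in the units of the state.
- state(): the state, without advancing time (a new reading comes with each control period).
- read_camera(name): name is "scene" or "top"; returns the picture (480x640x3 uint8, blue, green, red); there is no depth.
- camera_info(name): a dict with "K" (3x3 intrinsics, pixels), "k1" (the pictures are not rectified: a ray, as slopes to the right and down, at radius r is drawn at 1 + k1 r^2 times it, then the intrinsics apply), "cam_to_world" (4x4, takes a point from camera to world coordinates). Camera axes: x right, y down, z forward; pixel columns grow to the right and rows downward; lengths in mm; the calibration is good to about 2 mm. A picture is of the moment at which its call begins. camera_info takes no time and is no camera call.
- env.job_done(): hands the job in; it is judged then, once.
The state is a dict: "t": time; "joints": joint angles; "qvel": joint speeds; "tau": joint torques, N m; "eef_pos": TCP position; "tcp_rot": TCP orientation; "ft_force": force on the tool from outside, world axes, zero at the start; "moment": the same for the moment, N m; "opening": opening from 0.0 (shut) to 1.0 (fully open); "grip_force": force on a finger pad.
Only numpy, scipy, OpenCV 4.12 (cv2) and the standard library are available. Lean on these libraries where they do the work, as an engineer would, in place of code of your own. Each camera call takes 0.05 s, during which the arm holds its last target. There are 200 camera calls.

## Working session

There is one attempt and no reset: what is moved stays moved. The work goes in short steps, Python scripts to look and compute and a tool call to move; the robot and the scene stay as the last step left them, time stands still between calls to the robot, and variables do not carry over. Pictures are saved under pics/ and viewed, at most 10 in all, crops included, and the job is handed in when it is done.

Besides the shell and the picture viewer there is one more tool, called in YAML: its name, and indented under it one key for each argument. move_arm: Moves the arm, as the interface text tells. Its arguments: {"type":"object","properties":{"commands":{"type":"array"}},"required":["commands"]}

```bash
mkdir -p pics && ls
cat > h.py <<'E'
import numpy as np, cv2
from cell import state, read_camera, camera_info, env
def ray(name,u,v):
    c=camera_info(name);K=np.array(c["K"]);k=c["k1"];T=np.array(c["cam_to_world"])
    d=np.array([(u-K[0,2])/K[0,0],(v-K[1,2])/K[1,1]]);p=d.copy()
    for _ in range(30): p=d/(1+k*(p@p))
    return T[:3,3],T[:3,:3]@np.array([p[0],p[1],1])
def onz(name,u,v,z):
    o,d=ray(name,u,v);return (o+d*(z-o[2])/d[2]).round(1)
def proj(name,P):
    c=camera_info(name);K=np.array(c["K"]);k=c["k1"];T=np.array(c["cam_to_world"])
    q=T[:3,:3].T@(np.array(P,float)-T[:3,3]);p=q[:2]/q[2];p=p*(1+k*(p@p))
    return np.array([K[0,0]*p[0]+K[0,2],K[1,1]*p[1]+K[1,2]]).round(1)
E
python3 - <<'E'
from h import *
for n in("scene","top"):
    cv2.imwrite(f"pics/{n}0.png",read_camera(n)); c=camera_info(n); print(n,np.round(c["K"],1).tolist(),c["k1"],np.round(c["cam_to_world"],3).tolist())
print(state())
E
```

```text
pics
scene [[515.2, 0.0, 329.2], [0.0, 515.2, 234.8], [0.0, 0.0, 1.0]] -0.006494551569242673 [[0.518, -0.602, 0.607, -79.426], [-0.855, -0.349, 0.384, -320.736], [-0.019, -0.718, -0.695, 851.707], [0.0, 0.0, 0.0, 1.0]]
top [[621.8, 0.0, 313.3], [0.0, 621.8, 239.5], [0.0, 0.0, 1.0]] 0.039904680651008904 [[0.088, -0.974, 0.209, 231.203], [-0.996, -0.086, 0.017, 48.327], [0.002, -0.209, -0.978, 1576.304], [0.0, 0.0, 0.0, 1.0]]
{'t': 0.1, 'joints': array([ 1.06139509e+00,  4.91507122e-01,  1.55932872e+00,  2.54571232e-05,
        1.09167519e+00, -1.05605480e-01]), 'qvel': array([-7.15413077e-04,  3.11745060e-05, -1.14268993e-03, -1.71839018e-03,
       -6.28502337e-04,  3.25627973e-03]), 'tau': array([ 2.30617392e-03, -6.13618755e+01, -2.58605200e+01,  6.93683303e-02,
        4.70125373e-02, -1.00900672e-04]), 'eef_pos': array([245.45927503, 574.58924751, 214.13589387]), 'tcp_rot': array([-3.14068177e+00, -1.19260221e-04,  2.73778510e+00]), 'ft_force': array([-1.04460114,  0.10857714,  0.08451108]), 'moment': array([ 0.01012965, -0.06095934, -0.02128781]), 'grip_force': 0.0, 'opening': 0.9997794652930605}
```

View pics/top0.png

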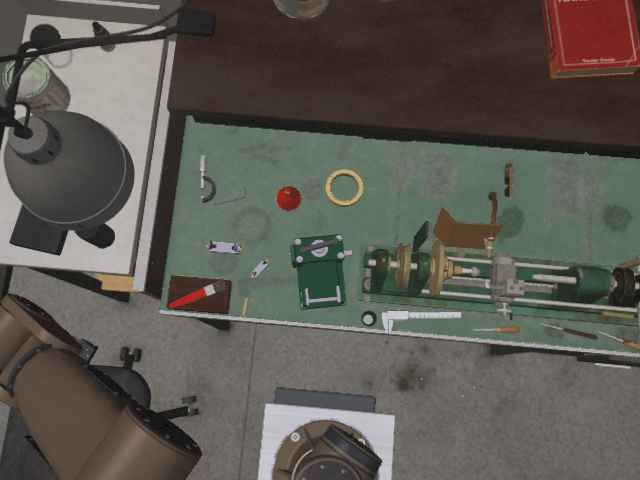

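View pics/scene0.png

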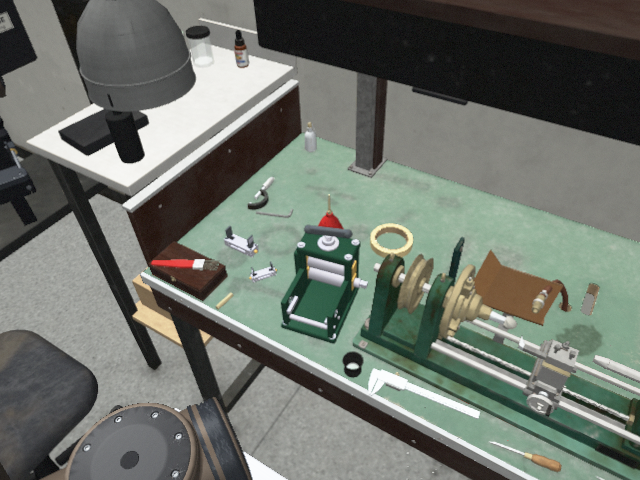

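The top view shows the mill around (320,270), with the handle bar at (318,244). The larger guide is at (224,247) and the small decoy at (259,268). The scene view shows the mill at (325,280), the handle at (328,230) and the guide at (240,243). I'll zoom in on both.

Run:
```python
from h import *
t=cv2.imread("pics/top0.png");s=cv2.imread("pics/scene0.png")
a=cv2.resize(t[225:315,195:360],(800,436),interpolation=cv2.INTER_CUBIC)
cv2.imwrite("pics/topc.png",a)
b=cv2.resize(s[210:340,215:375],(738,600),interpolation=cv2.INTER_CUBIC)
cv2.imwrite("pics/scenec.png",b)
```

```text
(no output)
```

View pics/topc.png

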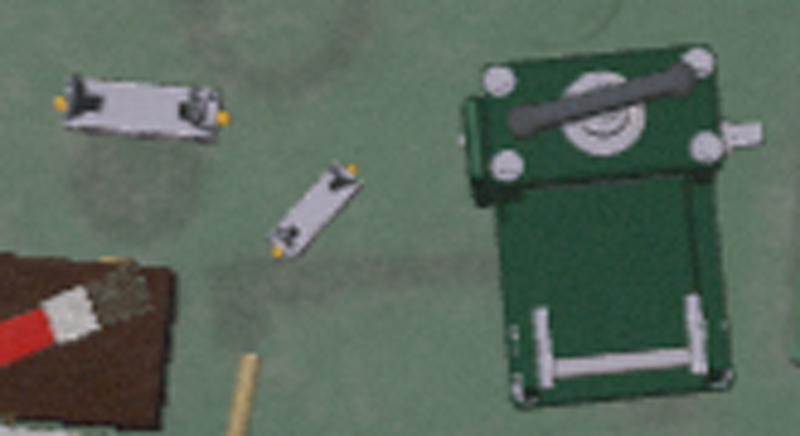

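View pics/scenec.png

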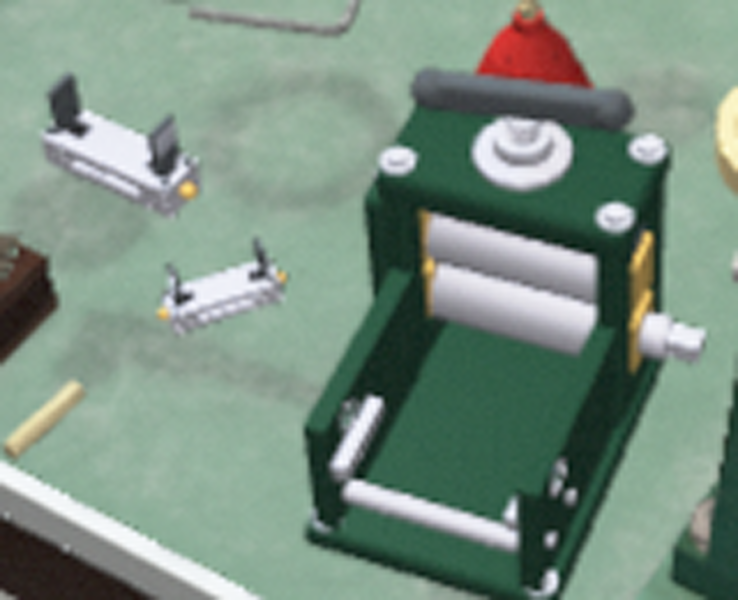

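The crops show these points clearly:
- **Handle:** bar ends at crop (523,121) and (685,81).
- **Crosshead:** screws at (499,80), (699,62), (508,165) and (708,148).
- **Guide:** yellow bolts at (60,103) and (222,118).
- **Ledges:** white, around (542,347) and (695,333).

Next I'll turn these into world positions.

```bash
cat > m.py <<'E'
from h import *
t=cv2.imread("pics/top0.png");s=cv2.imread("pics/scene0.png")
def blobs(img,roi,f,mn):
    x0,y0,x1,y1=roi;c=img[y0:y1,x0:x1].astype(int);h=cv2.cvtColor(img[y0:y1,x0:x1],cv2.COLOR_BGR2HSV).astype(int)
    m=f(c,h).astype(np.uint8);n,l,st,ce=cv2.connectedComponentsWithStats(m,connectivity=8)
    return [(int(st[i,4]),(ce[i]+[x0,y0]).round(2).tolist(),st[i,:4].tolist()) for i in range(1,n) if st[i,4]>=mn],m
def tri(pt,ps):
    o1,d1=ray("top",*pt);o2,d2=ray("scene",*ps);A=np.stack([d1,-d2],1)
    k=np.linalg.lstsq(A,o2-o1,rcond=None)[0];p,q=o1+k[0]*d1,o2+k[1]*d2
    return ((p+q)/2).round(1),np.linalg.norm(p-q).round(1)
yel=lambda c,h:(h[...,0]>12)&(h[...,0]<30)&(h[...,1]>120)&(h[...,2]>120)
E
python3 - <<'E'
from m import *
print("yel top",blobs(t,(195,230,285,290),yel,2)[0]);print("yel sc",blobs(s,(220,220,290,290),yel,2)[0])
hd=lambda c,h:(h[...,1]<60)&(h[...,2]<115)
bt,mt=blobs(t,(293,230,350,262),hd,15);bs,ms=blobs(s,(300,222,356,245),hd,15)
print(bt,bs)
for nm,m,o in(("top",mt,(293,230)),("scene",ms,(300,222))):
    n,l,st,_=cv2.connectedComponentsWithStats(m);i=1+st[1:,4].argmax();p=np.argwhere(l==i)[:,::-1]+o
    r=cv2.minAreaRect(p.astype(np.float32));print(nm,r);b=cv2.boxPoints(r);print(b.tolist())
C=lambda x,y:(195+x/4.848-.4,225+y/4.844-.4)
S=lambda x,y:(215+x/4.6125-.4,210+y/4.615-.4)
print("bolts",[onz("top",*C(*p),145).tolist() for p in((499,80),(699,62),(508,165),(708,148))])
print("ledges",[onz("top",*C(*p),58).tolist() for p in((541,308),(545,388),(692,296),(699,372))])
print("handle tri",[tri(C(*a),S(*b)) for a,b in(((523,121),(430,85)),((685,81),(617,105)))], [onz("top",*C(*p),177).tolist() for p in((523,121),(685,81))])
print("guide tri",[tri(C(*a),S(*b)) for a,b in(((222,118),(188,189)),)],[onz("top",*C(*p),10).tolist() for p in((60,103),(222,118))])
print("crosshead front edge z142",[onz("top",*C(*p),142).tolist() for p in((497,190),(722,170),(486,64),(712,46))])
print("guide tabs tri",[tri(C(*a),S(*b)) for a,b in(((70,84),(63,85)),((203,95),(163,125)))])
E
```

```text
yel top [(4, [206.75, 246.0], [11, 15, 2, 3]), (6, [240.5, 249.0], [45, 18, 2, 3]), (2, [267.5, 259.5], [72, 29, 2, 2]), (3, [251.67, 276.67], [56, 46, 2, 2])]
yel sc [(7, [255.29, 251.0], [34, 30, 3, 3])]
[(20, [317.15, 232.2], [20, 0, 8, 6]), (21, [305.57, 233.48], [8, 2, 11, 4]), (51, [344.57, 243.98], [48, 4, 9, 20]), (236, [318.91, 245.21], [7, 6, 39, 18]), (38, [344.66, 258.16], [45, 25, 12, 7])] [(266, [328.39, 232.34], [4, 5, 49, 12])]
top ((318.84527587890625, 244.4497528076172), (8.423196792602539, 39.82968521118164), 74.2913589477539)
[[298.5339660644531, 245.7873077392578], [336.8760681152344, 235.0035858154297], [339.1565856933594, 243.11219787597656], [300.8144836425781, 253.8959197998047]]
scene ((327.97918701171875, 231.6942138671875), (48.2595100402832, 7.847940921783447), 6.115502834320068)
[[303.5687255859375, 233.02523803710938], [304.40478515625, 225.22195434570312], [352.3896484375, 230.36318969726562], [351.5535888671875, 238.16647338867188]]
bolts [[529.5, 109.6, 145.0], [547.0, 13.6, 145.0], [488.1, 101.4, 145.0], [505.0, 5.9, 145.0]]
ledges [[431.9, 81.1, 58.0], [391.7, 75.4, 58.0], [444.7, 5.4, 58.0], [406.6, -1.2, 58.0]]
handle tri [(array([503.4,  95.1, 179.7]), np.float64(0.4)), (array([528.7,  20.6, 183.1]), np.float64(0.5))] [[504.1, 95.1, 177.0], [530.1, 20.3, 177.0]]
guide tri [(array([522.8, 258.9,  16.3]), np.float64(0.6))] [[524.7, 345.7, 10.0], [524.2, 259.5, 10.0]]
crosshead front edge z142 [[476.0, 105.6, 142.0], [495.3, -1.8, 142.0], [537.5, 116.8, 142.0], [556.2, 7.9, 142.0]]
guide tabs tri [(array([527.8, 335.3,  46.5]), np.float64(1.4)), (array([524.7, 266.3,  55.8]), np.float64(5.7))]
```

The measurements agree with each other. The handle is at (517,57.6), the mill yaw is about 10.1°, and the ledge centres put the seat at (418.6,40), which matches the offset predicted from the handle. The guide is at (524.5,302.5) with yaw about 0. The bar stands about 99° from the mill's x axis (mod 180), so I'll move to above the handle.

move_arm:
  commands:
    - [[2.3, -4.4, 0.1], [0, 0, -4.8], 0.5]
    - [[2.3, -4.4, 0.1], [0, 0, -4.8], 0.5]
    - [[2.3, -4.4, 0.1], [0, 0, -4.8], 0.5]
    - [[2.3, -4.4, 0.1], [0, 0, -4.8], 0.5]
    - [[2.3, -4.4, 0], [0, 0, -4.8], 0.5]
    - [[2.3, -4.4, 0], [0, 0, -4.8], 0.5]
    - [[2.3, -4.4, 0], [0, 0, -4.8], 0.5]
    - [[2.3, -4.4, 0], [0, 0, -4.8], 0.5]
    - [[2.3, -4.4, 0], [0, 0, -4.8], 0.5]
    - [[2.3, -4.4, 0], [0, 0, -4.5], 0.5]

```text
t: 1.1
eef_pos: [476.0, 132.8, 218.6]
tcp_rot: [-3.142, -0.0, 1.902]
ft_force: [0.9, 0.5, -0.2]
opening: 0.498
grip_force: 0.0
```

move_arm:
  commands:
    - [[2.1, -3.9, 0], [0, 0, 0], 0.5]
    - [[2.05, -3.8, 0], [0, 0, 0], 0.5]
    - [[0, 0, 0], [0, 0, 0], 0.5]
    - [[0, 0, 0], [0, 0, 0], 0.5]

```text
t: 1.5
eef_pos: [517.0, 57.0, 218.2]
tcp_rot: [-3.141, -0.0, 1.903]
ft_force: [-0.7, 0.0, 0.0]
opening: 0.499
grip_force: 0.0
```

move_arm:
  commands:
    - [[0, 0, -1.4], [0, 0, 0], 0.5]
    - [[0, 0, -1.4], [0, 0, 0], 0.5]
    - [[0, 0, -1.4], [0, 0, 0], 0.5]
    - [[0, 0, -1.4], [0, 0, 0], 0.5]
    - [[0, 0, 0], [0, 0, 0], 0.0]
    - [[0, 0, 0], [0, 0, 0], 0.0]
    - [[0, 0, 0], [0, 0, 0], 0.0]
    - [[0, 0, 0], [0, 0, 0], 0.0]
    - [[0, 0, 0], [0, 0, 0], 0.0]

```text
t: 2.4
eef_pos: [517.4, 57.9, 163.2]
tcp_rot: [3.14, 0.0, 1.905]
ft_force: [8.1, 3.5, -1.5]
opening: 0.134
grip_force: 10.0
```

```bash
python3 -c "
from h import *
s=state();print({k:np.round(s[k],3) for k in('t','joints','eef_pos','tcp_rot','ft_force','moment','opening','grip_force')})"
```

```text
{'t': np.float64(2.4), 'joints': array([-0.016,  0.407,  1.873,  0.   ,  0.86 , -0.35 ]), 'eef_pos': array([517.42 ,  57.889, 163.2  ]), 'tcp_rot': array([3.14 , 0.   , 1.905]), 'ft_force': array([ 8.129,  3.513, -1.489]), 'moment': array([ 0.673, -1.47 , -0.039]), 'opening': np.float64(0.134), 'grip_force': np.float64(9.96)}
```

move_arm:
  commands:
    - [[0, 0, 0], [0, 0, 0], 0.0]
    - [[0, 0, 0], [0, 0, 0], 0.0]
    - [[0, 0, -0.007], [0, 0, -8], 0.0]
    - [[0, 0, -0.007], [0, 0, -8], 0.0]
    - [[0, 0, -0.007], [0, 0, -8], 0.0]
    - [[0, 0, -0.007], [0, 0, -8], 0.0]
    - [[0, 0, -0.007], [0, 0, -8], 0.0]
    - [[0, 0, -0.007], [0, 0, -8], 0.0]
    - [[0, 0, -0.007], [0, 0, -8], 0.0]
    - [[0, 0, -0.007], [0, 0, -8], 0.0]

```text
t: 3.4
eef_pos: [515.4, 58.4, 162.5]
tcp_rot: [-3.139, 0.002, 0.783]
ft_force: [-10.0, 6.7, 13.0]
opening: 0.12
grip_force: 30.1
```

```bash
cat > st.py <<'E'
from h import *
s=state();print({k:np.round(s[k],3).tolist() for k in('t','joints','eef_pos','tcp_rot','ft_force','moment','opening','grip_force')})
E
python3 st.py
```

```text
{'t': 3.4, 'joints': [-0.015, 0.407, 1.876, 0.001, 0.862, 0.772], 'eef_pos': [515.358, 58.372, 162.525], 'tcp_rot': [-3.139, 0.002, 0.783], 'ft_force': [-10.029, 6.743, 12.957], 'moment': [1.36, 1.767, 0.218], 'opening': 0.12, 'grip_force': 30.093}
```

move_arm:
  commands:
    - [[-0.1, 0.05, -0.007], [0, 0, -8], 0.0]
    - [[0, 0, -0.007], [0, 0, -8], 0.0]
    - [[0, 0, -0.007], [0, 0, -8], 0.0]
    - [[0, 0, -0.007], [0, 0, -5], 0.0]
    - [[0, 0, 0], [0, 0, 0], 0.0]

```text
t: 3.9
eef_pos: [514.7, 59.4, 162.3]
tcp_rot: [-3.139, 0.002, 0.279]
ft_force: [-6.3, 9.6, 11.3]
opening: 0.117
grip_force: 30.0
```

```bash
python3 st.py
```

```text
{'t': 3.9, 'joints': [-0.014, 0.406, 1.878, 0.002, 0.86, 1.277], 'eef_pos': [514.682, 59.36, 162.277], 'tcp_rot': [-3.139, 0.002, 0.279], 'ft_force': [-6.29, 9.619, 11.288], 'moment': [1.826, 1.329, 0.072], 'opening': 0.117, 'grip_force': 30.018}
```

move_arm:
  commands:
    - [[0, 0, 0], [0, 0, -5], 0.0]
    - [[0, 0, 0], [0, 0, -3], 0.0]
    - [[0, 0, 0], [0, 0, 0], 0.0]

```text
t: 4.2
eef_pos: [514.7, 59.6, 162.2]
tcp_rot: [-3.139, 0.002, 0.141]
ft_force: [-6.4, 12.2, 10.4]
opening: 0.118
grip_force: 30.2
```

```bash
python3 st.py
```

```text
{'t': 4.2, 'joints': [-0.013, 0.407, 1.878, 0.003, 0.86, 1.415], 'eef_pos': [514.664, 59.612, 162.209], 'tcp_rot': [-3.139, 0.002, 0.141], 'ft_force': [-6.414, 12.177, 10.393], 'moment': [2.207, 1.373, 0.264], 'opening': 0.118, 'grip_force': 30.161}
```

move_arm:
  commands:
    - [[0, 0.07, 0], [0, 0, -5], 0.0]
    - [[0, 0, 0], [0, 0, -3], 0.0]
    - [[0, 0, 0], [0, 0, 0], 0.0]

```text
t: 4.5
eef_pos: [515.2, 59.8, 162.3]
tcp_rot: [-3.141, 0.001, 0.002]
ft_force: [-4.5, 8.6, 9.3]
opening: 0.14
grip_force: 33.8
```

```bash
python3 st.py
python3 - <<'E'
from h import *
cv2.imwrite("pics/t1.png",cv2.resize(read_camera("scene")[200:320,250:410],(800,600),interpolation=cv2.INTER_CUBIC))
E
```

```text
{'t': 4.5, 'joints': [-0.012, 0.407, 1.877, 0.001, 0.859, 1.555], 'eef_pos': [515.165, 59.817, 162.27], 'tcp_rot': [-3.141, 0.001, 0.002], 'ft_force': [-4.453, 8.599, 9.278], 'moment': [1.586, 0.926, 0.815], 'opening': 0.14, 'grip_force': 33.831}
```

View pics/t1.png

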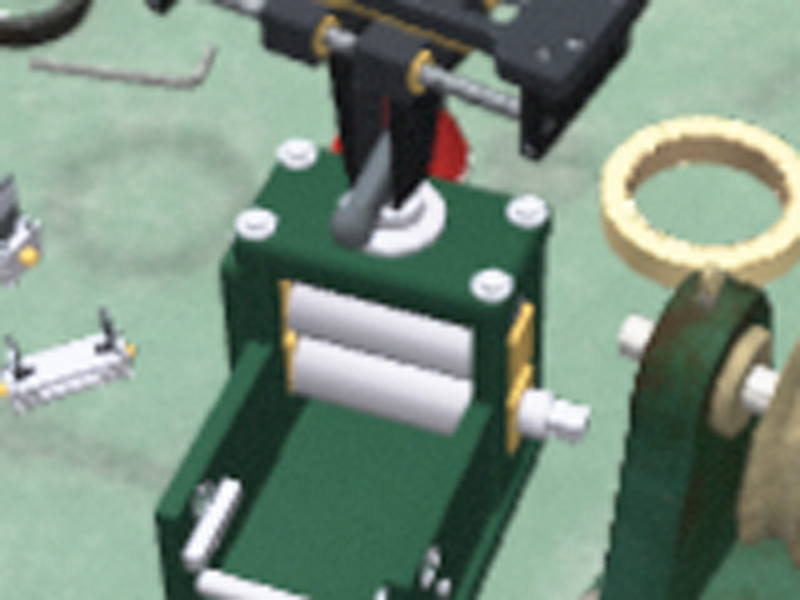

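The moment has risen to 0.8 N m and the pads are twisting on the bar, so the screw is at its stop. The picture agrees: the bar lies along the mill's x axis, with its ball end at crop (350,222). Next is the quarter-turn back-off.

move_arm:
  commands:
    - [[0, 0, 0.007], [0, 0, 8.4], 0.0]
    - [[0, 0, 0.007], [0, 0, 8.4], 0.0]
    - [[0, 0, 0.007], [0, 0, 8.4], 0.0]
    - [[0, 0, 0.007], [0, 0, 8.4], 0.0]
    - [[0, 0, 0.007], [0, 0, 8.4], 0.0]
    - [[0, 0, 0.007], [0, 0, 8.4], 0.0]
    - [[0, 0, 0.007], [0, 0, 8.4], 0.0]
    - [[0, 0, 0.007], [0, 0, 8.4], 0.0]
    - [[0, 0, 0.007], [0, 0, 8.4], 0.0]
    - [[0, 0, 0.007], [0, 0, 8.4], 0.0]

```text
t: 5.55
eef_pos: [516.7, 58.9, 162.9]
tcp_rot: [3.14, -0.0, 1.474]
ft_force: [4.0, 1.1, 1.2]
opening: 0.12
grip_force: 30.0
```

move_arm:
  commands:
    - [[0, 0, 0.007], [0, 0, 8.4], 0.0]
    - [[0, 0, 0.007], [0, 0, 8.4], 0.0]
    - [[0, 0, 0], [0, 0, 0], 0.0]
    - [[0, 0, 0], [0, 0, 0], 0.0]

```text
t: 5.95
eef_pos: [517.1, 59.0, 163.0]
tcp_rot: [3.139, 0.0, 1.762]
ft_force: [5.3, 3.0, 0.5]
opening: 0.117
grip_force: 30.0
```

```bash
python3 st.py
```

```text
{'t': 5.95, 'joints': [-0.013, 0.407, 1.875, 0.0, 0.858, -0.205], 'eef_pos': [517.067, 59.017, 163.037], 'tcp_rot': [3.139, 0.0, 1.762], 'ft_force': [5.274, 3.02, 0.508], 'moment': [0.373, -0.889, -0.043], 'opening': 0.117, 'grip_force': 30.016}
```

move_arm:
  commands:
    - [[0, 0, 0], [0, 0, 0], 0.45]
    - [[0, 0, 0], [0, 0, 0], 0.45]
    - [[0, 0, 0], [0, 0, 0], 0.45]
    - [[0, 0, 2], [0, 0, 0], 0.45]
    - [[0, 0, 3], [0, 0, 0], 0.45]
    - [[0, 0, 2], [0, 0, 0], 0.7]
    - [[0, 4.5, 0], [0, 0, 8], 1.0]
    - [[0.1, 4.9, 0], [0, 0, 8], 1.0]
    - [[0.1, 4.9, 0], [0, 0, 8], 1.0]
    - [[0.1, 4.9, 0], [0, 0, 8], 1.0]

```text
t: 6.95
eef_pos: [518.5, 252.6, 232.7]
tcp_rot: [-3.141, -0.0, 2.326]
ft_force: [0.8, -0.7, 1.1]
opening: 0.813
grip_force: 0.0
```

```bash
python3 st.py
python3 - <<'E'
from m import *
t=read_camera("top");s=read_camera("scene")
cv2.imwrite("pics/top2.png",t);cv2.imwrite("pics/scene2.png",s)
hd=lambda c,h:(h[...,1]<60)&(h[...,2]<115)
for nm,img,roi in(("top",t,(293,230,350,262)),("scene",s,(300,222,356,245))):
    m=blobs(img,roi,hd,1)[1]
    n,l,st,ce=cv2.connectedComponentsWithStats(m);i=1+st[1:,4].argmax();p=np.argwhere(l==i)[:,::-1]+roi[:2]
    r=cv2.fitLine(p.astype(np.float32),cv2.DIST_L2,0,.01,.01).ravel();c=p.mean(0);k=((p-c)@r[:2]);
    e=[c+r[:2]*k.min(),c+r[:2]*k.max()]
    print(nm,len(p),np.round(e,1).tolist(),[onz(nm,*q,176).tolist() for q in e])
print("lathe",tri((378,255),(395,258)),onz("top",362,295,0))
cv2.imwrite("pics/c2.png",np.hstack([cv2.resize(x,(400,300),interpolation=cv2.INTER_CUBIC) for x in(t[220:310,195:315+0],s[205:295,215:335])]+[ ])[:, :800])
E
```

```text
{'t': 6.95, 'joints': [0.339, 0.404, 1.657, -0.0, 1.081, -0.416], 'eef_pos': [518.549, 252.591, 232.667], 'tcp_rot': [-3.141, -0.0, 2.326], 'ft_force': [0.811, -0.655, 1.088], 'moment': [-0.0, -0.019, 0.006], 'opening': 0.813, 'grip_force': 0.0}
top 228 [[298.9, 247.5], [339.0, 243.1]] [[508.3, 103.6, 176.0], [526.8, 12.8, 176.0]]
scene 231 [[304.9, 227.7], [351.1, 237.7]] [[504.4, 103.0, 176.0], [524.9, 12.9, 176.0]]
lathe (array([507.5, -81.1, 185.7]), np.float64(8.6)) [434.8 -60.6   0. ]
```

Run:
```python
from m import *
lt=lambda c,h:(h[...,1]<50)&(h[...,2]>135)
for f in("top0","top2"):
    t=cv2.imread(f"pics/{f}.png");b,m=blobs(t,(195,232,250,262),lt,20)
    n,l,st,ce=cv2.connectedComponentsWithStats(m);i=1+st[1:,4].argmax();p=np.argwhere(l==i)[:,::-1]+(195,232)
    r=cv2.minAreaRect(p.astype(np.float32));q=cv2.boxPoints(r);print(f,r,[onz("top",*x,20).tolist() for x in q],onz("top",*r[0],20))
    print("yel",[(a,onz("top",*c,10).tolist()) for a,c,_ in blobs(t,(195,230,250,262),yel,2)[0]])
s=cv2.imread("pics/scene0.png");print("yel sc",[onz("scene",*c,10).tolist() for a,c,_ in blobs(s,(220,220,290,265),yel,2)[0]])
```

```text
top0 ((222.8934783935547, 246.67214965820312), (29.061973571777344, 9.687323570251465), 5.19442892074585) [[511.9, 339.9, 20.0], [537.0, 340.7, 20.0], [536.7, 266.4, 20.0], [511.6, 265.8, 20.0]] [524.3 303.2  20. ]
yel [(4, [524.3, 346.2, 10.0]), (6, [524.1, 259.2, 10.0])]Traceback (most recent call last):
  File "<stdin>", line 5, in <module>
ValueError: attempt to get argmax of an empty sequence
```

View pics/c2.png

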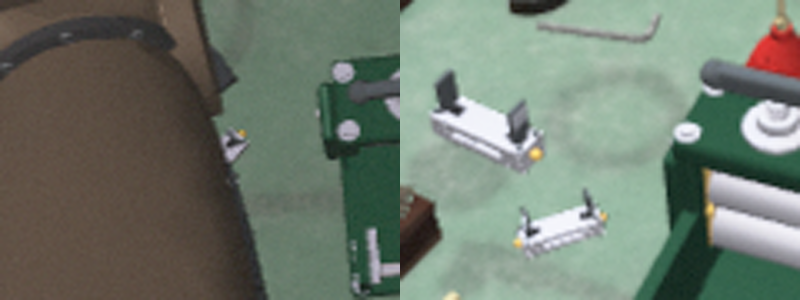

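The picture is unchanged: the guide is undisturbed, with its right-hand bolt at crop (535,154) in the scene half, and the handle now lies across the mill. I'll go to above the guide.

move_arm:
  commands:
    - [[0, 2.5, 0], [0, 0, 8], 1.0]
    - [[0.3, 2.5, 0], [0, 0, 8], 1.0]
    - [[0.3, 0, -3], [0, 0, 8], 1.0]
    - [[0, 0, -4], [0, 0, 8], 1.0]
    - [[0, 0, -4], [0, 0, 8], 1.0]
    - [[0, 0, -3], [0, 0, 6.5], 1.0]
    - [[0, 0, 0], [0, 0, 0], 1.0]
    - [[0, 0, 0], [0, 0, 0], 1.0]

```text
t: 7.85
eef_pos: [525.3, 300.6, 93.2]
tcp_rot: [-3.141, -0.001, 3.128]
ft_force: [-0.0, 0.1, 0.6]
opening: 0.999
grip_force: 0.0
```

move_arm:
  commands:
    - [[-0.1, 0.3, -2.0], [0, 0, 0.7], 1.0]
    - [[0, 0, -2.0], [0, 0, 0], 1.0]
    - [[0, 0, -1.5], [0, 0, 0], 1.0]
    - [[0, 0, -1.0], [0, 0, 0], 1.0]
    - [[0, 0, 0], [0, 0, 0], 1.0]
    - [[0, 0, 0], [0, 0, 0], 0.65]
    - [[0, 0, 0], [0, 0, 0], 0.6]
    - [[0, 0, 0], [0, 0, 0], 0.5]
    - [[0, 0, 0], [0, 0, 0], 0.5]
    - [[0, 0, 0], [0, 0, 0], 0.5]

```text
t: 8.85
eef_pos: [524.2, 304.0, 28.0]
tcp_rot: [3.141, 0.0, -3.139]
ft_force: [-0.1, 0.7, 3.3]
opening: 0.634
grip_force: 3.6
```

```bash
python3 st.py
```

```text
{'t': 8.85, 'joints': [0.417, 0.698, 1.763, 0.0, 0.68, -1.157], 'eef_pos': [524.199, 304.03, 28.039], 'tcp_rot': [3.141, 0.0, -3.139], 'ft_force': [-0.12, 0.696, 3.295], 'moment': [-0.006, 0.148, -0.004], 'opening': 0.634, 'grip_force': 3.55}
```

move_arm:
  commands:
    - [[0, 0, 0], [0, 0, 0], 0.3]
    - [[0, 0, 0], [0, 0, 0], 0.3]
    - [[0, 0, 0], [0, 0, 0], 0.3]
    - [[0, 0, 0], [0, 0, 0], 0.3]

```text
t: 9.25
eef_pos: [524.3, 304.0, 28.5]
tcp_rot: [3.141, 0.001, -3.139]
ft_force: [-1.8, -1.2, 9.8]
opening: 0.519
grip_force: 30.1
```

```bash
python3 st.py
```

```text
{'t': 9.25, 'joints': [0.417, 0.697, 1.763, 0.0, 0.681, -1.157], 'eef_pos': [524.255, 304.034, 28.469], 'tcp_rot': [3.141, 0.001, -3.139], 'ft_force': [-1.803, -1.161, 9.796], 'moment': [-0.247, 0.345, -0.006], 'opening': 0.519, 'grip_force': 30.065}
```

move_arm:
  commands:
    - [[0, 0, 1], [0, 0, 0], 0.3]
    - [[0, 0, 2], [0, 0, 0], 0.3]
    - [[0, 0, 3], [0, 0, 0], 0.3]
    - [[0, 0, 3], [0, 0, 0], 0.3]
    - [[-1, 0, 2.2], [0, 0, 2], 0.3]
    - [[-2.5, -1, 1], [0, 0, 2], 0.3]
    - [[-3, -2, 0], [0, 0, 2], 0.3]
    - [[-2, -3, 0], [0, 0, 2], 0.3]
    - [[-1.5, -4, 0], [0, 0, 1.8], 0.3]
    - [[-0.5, -4, 0], [0, 0, 0], 0.3]

```text
t: 10.25
eef_pos: [417.2, 163.0, 150.0]
tcp_rot: [3.142, -0.001, -2.965]
ft_force: [0.8, -0.5, -1.6]
opening: 0.52
grip_force: 30.0
```

move_arm:
  commands:
    - [[0, -4, 0], [0, 0, 0], 0.3]
    - [[0, -4, 0], [0, 0, 0], 0.3]
    - [[0, -2.5, 0], [0, 0, 0], 0.3]
    - [[0, -1.7, 0], [0, 0, 0], 0.3]
    - [[0, 0, 0], [0, 0, 0], 0.3]
    - [[0, 0, 0], [0, 0, 0], 0.3]
    - [[0, 0, 0], [0, 0, 0], 0.3]

```text
t: 10.95
eef_pos: [419.0, 42.6, 149.8]
tcp_rot: [3.141, 0.0, -2.967]
ft_force: [0.8, -1.0, -1.5]
opening: 0.521
grip_force: 30.0
```

```bash
python3 st.py
python3 - <<'E'
from m import *
t=read_camera("top");s=read_camera("scene")
cv2.imwrite("pics/top3.png",t);cv2.imwrite("pics/scene3.png",s)
cv2.imwrite("pics/c3.png",cv2.resize(s[190:345,270:400],(503,600),interpolation=cv2.INTER_CUBIC))
E
```

```text
{'t': 10.95, 'joints': [-0.056, 0.302, 2.111, 0.0, 0.729, -1.801], 'eef_pos': [419.0, 42.585, 149.764], 'tcp_rot': [3.141, 0.0, -2.967], 'ft_force': [0.831, -0.956, -1.467], 'moment': [0.05, 0.046, -0.011], 'opening': 0.521, 'grip_force': 29.982}
```

View pics/c3.png

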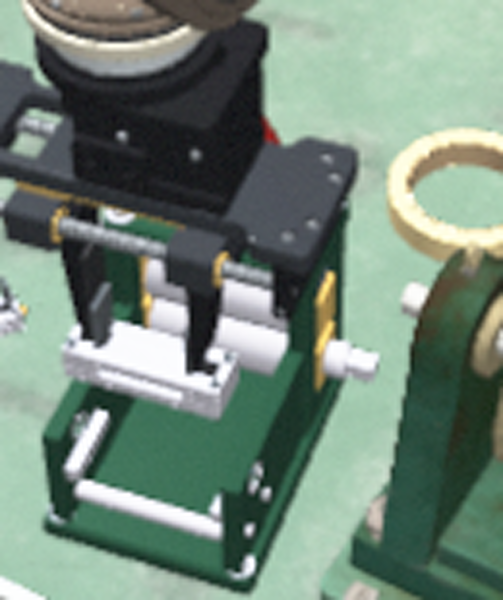

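The scene view shows the guide held level with its bolts in, hovering just above the arms: guide at crop (150,375), arm fronts at (60,450) and (235,500). I'll lower it and watch the force.

move_arm:
  commands:
    - [[0, 0, -1.5], [0, 0, 0], 0.3]
    - [[0, 0, -1.5], [0, 0, 0], 0.3]
    - [[0, 0, -0.6], [0, 0, 0], 0.3]
    - [[0, 0, -0.3], [0, 0, 0], 0.3]
    - [[0, 0, -0.3], [0, 0, 0], 0.3]
    - [[0, 0, 0], [0, 0, 0], 0.3]

```text
t: 11.65
eef_pos: [419.1, 42.1, 107.7]
tcp_rot: [3.142, 0.0, -2.968]
ft_force: [-0.9, -0.2, -1.0]
opening: 0.519
grip_force: 30.0
```

```bash
python3 st.py
```

```text
{'t': 11.65, 'joints': [-0.057, 0.379, 2.156, 0.0, 0.606, -1.802], 'eef_pos': [419.131, 42.058, 107.713], 'tcp_rot': [3.142, 0.0, -2.968], 'ft_force': [-0.858, -0.211, -0.996], 'moment': [0.056, 0.028, 0.058], 'opening': 0.519, 'grip_force': 29.982}
```

move_arm:
  commands:
    - [[0, 0, -0.6], [0, 0, 0], 0.3]
    - [[0, 0, -0.6], [0, 0, 0], 0.3]
    - [[0, 0, -0.4], [0, 0, 0], 0.3]
    - [[0, 0, -0.3], [0, 0, 0], 0.3]
    - [[0, 0, -0.1], [0, 0, 0], 0.3]
    - [[0, 0, 0], [0, 0, 0], 0.3]

```text
t: 12.25
eef_pos: [419.0, 41.9, 87.5]
tcp_rot: [3.141, -0.0, -2.968]
ft_force: [0.4, -0.0, -1.7]
opening: 0.515
grip_force: 30.0
```

```bash
python3 st.py
```

```text
{'t': 12.25, 'joints': [-0.057, 0.419, 2.175, 0.0, 0.548, -1.802], 'eef_pos': [419.036, 41.942, 87.529], 'tcp_rot': [3.141, -0.0, -2.968], 'ft_force': [0.396, -0.018, -1.697], 'moment': [0.03, 0.011, 0.034], 'opening': 0.515, 'grip_force': 29.981}
```

Still no contact, so I'll lower the last millimetres until the ledges push back.

move_arm:
  commands:
    - [[0, 0, -0.1], [0, 0, 0], 0.3]
    - [[0, 0, -0.05], [0, 0, 0], 0.3]
    - [[0, 0, 0], [0, 0, 0], 0.3]

```text
t: 12.55
eef_pos: [419.2, 42.0, 86.5]
tcp_rot: [-3.142, 0.001, -2.968]
ft_force: [-1.5, 0.8, 3.6]
opening: 0.517
grip_force: 30.0
```

```bash
python3 st.py
python3 - <<'E'
from m import *
s=read_camera("scene");cv2.imwrite("pics/scene4.png",s)
cv2.imwrite("pics/c4.png",cv2.resize(s[225:345,275:365],(600,800),interpolation=cv2.INTER_CUBIC)[150:750])
E
```

```text
{'t': 12.55, 'joints': [-0.057, 0.421, 2.176, 0.0, 0.544, -1.802], 'eef_pos': [419.177, 41.961, 86.469], 'tcp_rot': [-3.142, 0.001, -2.968], 'ft_force': [-1.452, 0.783, 3.611], 'moment': [0.05, 0.144, -0.022], 'opening': 0.517, 'grip_force': 30.024}
```

View pics/c4.png

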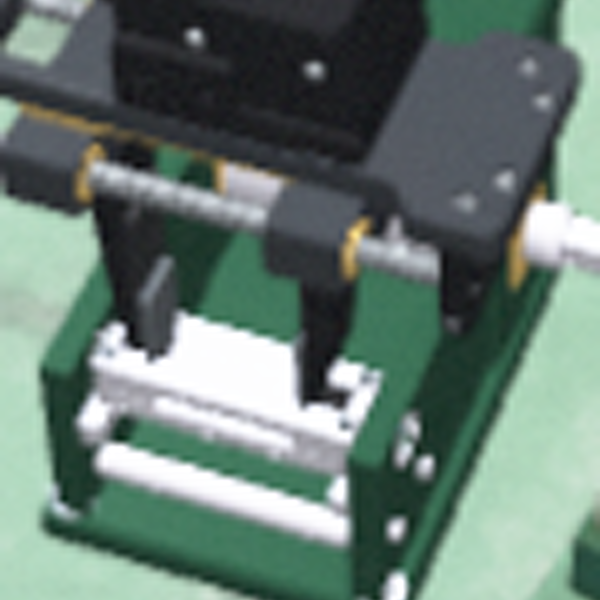

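The guide rests on the ledges, with TCP z at 86.5 as predicted. It sits between the arms at crop (240,390). I'll release it slowly.

move_arm:
  commands:
    - [[0, 0, 0], [0, 0, 0], 0.56]
    - [[0, 0, 0], [0, 0, 0], 0.6]
    - [[0, 0, 0], [0, 0, 0], 0.63]
    - [[0, 0, 0], [0, 0, 0], 0.63]

```text
t: 13.0
eef_pos: [419.0, 42.0, 86.1]
tcp_rot: [3.141, -0.0, -2.968]
ft_force: [0.2, -0.6, -1.3]
opening: 0.626
grip_force: 3.6
```

```bash
python3 st.py
```

```text
{'t': 13.0, 'joints': [-0.057, 0.422, 2.176, 0.0, 0.544, -1.802], 'eef_pos': [419.027, 41.963, 86.077], 'tcp_rot': [3.141, -0.0, -2.968], 'ft_force': [0.154, -0.627, -1.275], 'moment': [0.047, -0.003, 0.038], 'opening': 0.626, 'grip_force': 3.628}
```

The pads still feel the springs at 59.5 mm, which is wider than the 55 mm at which blocked bolts would stop. So both bolts are entering their holes, and I'll open fully and lift.

move_arm:
  commands:
    - [[0, 0, 0], [0, 0, 0], 0.7]
    - [[0, 0, 0], [0, 0, 0], 0.85]
    - [[0, 0, 0], [0, 0, 0], 0.9]
    - [[0, 0, 0], [0, 0, 0], 0.9]
    - [[0, 0, 2], [0, 0, 0], 0.9]
    - [[0, 0, 4], [0, 0, 0], 0.9]
    - [[0, 0, 4], [0, 0, 0], 0.9]
    - [[-2, 2, 4], [0, 0, 0], 0.9]
    - [[0, 5, 2], [0, 0, 0], 0.9]
    - [[0, 5, 0], [0, 0, 0], 0.9]

```text
t: 14.0
eef_pos: [399.7, 159.4, 247.8]
tcp_rot: [3.141, 0.006, -2.97]
ft_force: [-0.1, 0.7, 0.2]
opening: 0.9
grip_force: 0.0
```

move_arm:
  commands:
    - [[0, 5, 0], [0, 0, 0], 0.9]
    - [[0, 5, 0], [0, 0, 0], 0.9]
    - [[0, 5, 0], [0, 0, 0], 0.9]
    - [[0, 5, 0], [0, 0, 0], 0.9]
    - [[0, 0, 0], [0, 0, 0], 0.9]

```text
t: 14.5
eef_pos: [398.5, 362.8, 244.2]
tcp_rot: [3.141, 0.0, -2.964]
ft_force: [-0.3, -1.2, 0.1]
opening: 0.898
grip_force: 0.0
```

Run:
```python
from m import *
s=read_camera("scene");t=read_camera("top");cv2.imwrite("pics/scene5.png",s)
a=cv2.resize(s[220:340,275:375],(500,600),interpolation=cv2.INTER_CUBIC);b=cv2.resize(t[230:312,288:348],(300,410),interpolation=cv2.INTER_CUBIC)
o=np.zeros((600,800,3),np.uint8);o[:,:500]=a;o[:410,500:]=b;cv2.imwrite("pics/c5.png",o)
```

```text
(no output)
```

View pics/c5.png

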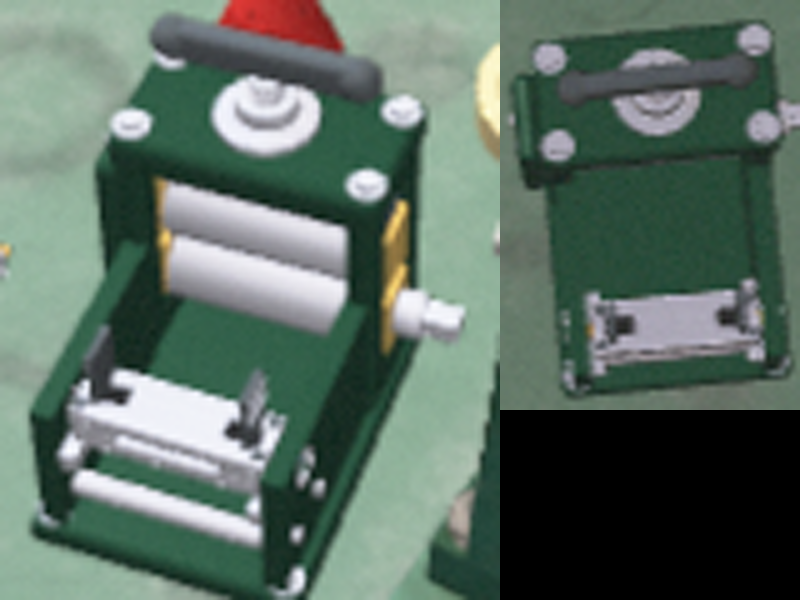

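The guide is seated level between the arms, with its tabs at crop (98,365) and (252,405). The handle lies across the mill. I'll check the tab spacing (62 mm centre to centre if fully out, about 51 mm if the bolts are blocked) and the handle angle.

Run:
```python
from m import *
t=read_camera("top")
C=lambda x,y:(288+(x-500)/5-.4,230+y/5-.4)
drk=lambda c,h:(h[...,2]<85)&(h[...,1]<90)
for img,roi in((cv2.imread("pics/top0.png"),(200,236,250,258)),(t,(302,284,345,306))):
    print([(a,c,b) for a,c,b in blobs(img,roi,drk,3)[0]])
hd=lambda c,h:(h[...,1]<60)&(h[...,2]<115)
m=blobs(t,(293,230,350,262),hd,1)[1];n,l,st,_=cv2.connectedComponentsWithStats(m);i=1+st[1:,4].argmax();p=np.argwhere(l==i)[:,::-1]+(293,230)
r=cv2.fitLine(p.astype(np.float32),cv2.DIST_L2,0,.01,.01).ravel();c=p.mean(0);k=(p-c)@r[:2]
e=[onz("top",*(c+r[:2]*x),176) for x in(k.min(),k.max())];d=e[0]-e[1];print("bar yaw",np.degrees(np.arctan2(d[1],d[0])))
B=[onz("top",*C(*p),145) for p in((549,57),(754,39),(557,146),(764,127))];print("mill yaw",[np.degrees(np.arctan2(-(B[i]-B[i+1])[0],(B[i]-B[i+1])[1])).round(1) for i in(0,2)])
```

```text
[(28, [211.61, 245.29], [9, 5, 7, 8]), (10, [233.6, 248.1], [32, 10, 5, 5]), (3, [213.0, 251.67], [12, 15, 3, 2]), (3, [225.0, 253.0], [24, 17, 3, 1]), (4, [236.0, 253.5], [35, 17, 3, 2])]
[(5, [344.0, 288.0], [42, 2, 1, 5]), (14, [333.79, 293.0], [30, 7, 5, 5]), (16, [311.25, 294.88], [7, 9, 5, 5]), (6, [329.5, 301.0], [25, 17, 6, 1]), (19, [341.58, 303.16], [37, 17, 6, 5]), (4, [318.5, 302.0], [15, 18, 4, 1]), (6, [305.83, 304.83], [2, 20, 5, 2])]
bar yaw 101.57664809915002
mill yaw [np.float64(10.2), np.float64(10.4)]
```

```bash
python3 -c "
from cell import env
print(env.job_done())"
```

```text
the job is handed in; nothing more can be done
None
```

The job is handed in at about 14.6 s. The screw was turned home and backed off to about 91° by camera, and the larger guide sits on its ledges with both bolts sprung out, judging by the tab spacing. The other items were left alone, but I didn't re-measure their positions, and the hand-in gave no verdict.

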